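Fit the pressure plate of a slide-mounting press and hold it down

TASK

Pick up the loose pressure plate by its upright grip and lower it between the rails of the slide-mounting press, starting at the end nearest the robot with the plate's near end about level with the press's near end. The locating dowel in the bed is hidden once the plate is over it: with the plate resting lightly on it, slide the plate away from the robot along the rails until it drops onto the dowel, then press it down until the sprung bed is against its stop. Finish while still gripping the plate and keeping it pressed down, and do not disturb the tape roll, the canister or the timer nearby.

Things in the scene. Friction and masses are not known exactly. Their poses are not given: they have to be found in the camera images.
- press: Fixed slide-mounting press: grey foot 160 x 96 x 12 mm on the worktop with two aluminium rails along its whole length (x axis, roughly away from the robot). Origin: centre of its underside. The rails stand 64 mm apart; their inner faces rise to 12 mm above the raised bed, then slope outward at 45 degrees to a ridge 18 mm above the bed. z up.
- press_seat (a point): Centre of the upper face of the press's steel sprung bed, bed up: 26 mm above the worktop, midway between the rails; axes as the press. A fixed steel dowel, 12 mm thick, coned to 7 mm in its top 3 mm, rises through a slot in the bed, tip 8 mm above it. It stands at y = 0, anywhere from x = -12 to +12 mm (left so by the last user): not reported, to be felt for or seen.
- plate_grip (a point): Loose aluminium pressure plate 110 x 60 x 16 mm (x, y, z), 0.25 kg +-25 %, with an upright black grip in its middle, 18 mm thick in x, 40 wide in y, 44 tall (16 to 60 mm above the underside). Point: centre of the grip, 40 mm above the underside; z up. Starts flat on the worktop, x within 0.45 rad of the robot's x; both ways round alike. It has 2 mm play at each rail.
- plate_foot (a point): Centre of the pressure plate's underside, 40 mm below the grip centre; same axes. Here the underside has a slot 15 mm in x by 18 mm in y, 16 mm deep, which takes the dowel. Riding on the dowel's tip the underside is 8 mm above the raised bed; dropped on, it lies on the bed.
- bed (a joint): How far the sprung bed is pushed down, m: 0 = up, 0.005 = against its stop. The spring is 1.5 N/mm; about 8 N of push beside the plate's own weight takes it to the stop. It springs back when let go.
- tape: Bystander: white roll of label tape, 58 mm across, 19 mm tall, lying flat; origin at the centre of its underside.
- can: Bystander: dark screw canister, 34 mm across, 50 mm tall, standing; origin at the centre of its underside.
- kitchen_timer: Bystander: flat white timer 66 x 66 x 20 mm; origin at the centre of its underside.
Mind the look-alikes: they are no part of the job. What is shaped like the part that bears plate_grip but turquoise is not meant.

How it is judged:
By the outcome, as a careful person would: the job done as asked, in the order asked, and still so for the second after the job is handed in, while the arm keeps its last pose, push and grip.
It also fails if it takes over 48 s, if anything falls off the work surface, if the arm or the gripper's body presses on something with over 40 N, if the wrist force passes 120 N, or if a joint passes its speed limit or range.

ROBOT

A 6-joint arm with a two-finger parallel gripper is mounted at the origin on a cart in front of the work surface, level with it; the furniture and walls round the work are solid. World frame = base frame: x ahead of the robot, y to its left, z up, the work surface at z = 0. Lengths are in mm, angles in rad, forces in N, time in s.
With the tool pointing down it reaches from about 275 to 750 mm from the base axis. Payload 10.2 kg.
Tool frame: the origin (TCP) lies at the very end of the fingers, on their centre line; the grasp point (between the pads) lies 19 mm behind it; z points along the fingers, y is the direction in which the jaws open and shut (so a half turn about z gives the same grasp; the last joint's range is limited). The gripper opens to 85 mm and grips with 20 to 120 N. Pads are 22 mm wide; open, the fingers measure 114 mm over their backs; the gripper's body (76 mm by 85 mm) begins 54 mm behind the grasp point. The pads swing forward as they close: fully open they stand 13 mm farther back than shut.
Start: joints at [-1.509, 0.313, 1.498, -0, 1.331, -0.223], TCP at [147.494, -503.862, 192.094] pointing down, gripper open.
Joint ranges: [-2.94, 2.94], [-0.97, 2.17], [0.19, 2.56], [-1.23, 4.37], [0.02, 3.11], [-2.88, 2.88]. Speed limits (rad/s): [2.39, 2.39, 3.01, 3.14, 3.14, 3.14].

INTERFACE

Orientations are given as a unit quaternion [w, x, y, z].
In Python, from rig import * gives the robot as it stands. The module is installed in compiled form; this text tells all that it offers.
- The arm moves only by the shell command python3 -m crank 'ROWS' [FORCE]. ROWS is a JSON object of lists of equal length, an entry for each row: "dp": the shift along the world's x, y, z in cm, a list of three; "delta_rot": the turn, a rotation vector about the world's x, y, z in degrees, a list of three; "claw": the closure in counts, from 0 (fully open) to 255 (shut). A call has 1 to 10 rows; each row shifts and turns the commanded pose from where the row before left it; what a row does not reach is not made up. A row lasts 1/10 s, in which the tool goes at most 50 mm and 8.59 degrees, less where a joint would pass 70% of its speed; a pose out of reach is approached as far as the arm can. A call is refused whole if a number of a shift passes 5 or a number of a turn 8.59, either way. A call with a gripper value outside its range is refused whole. The fingers move at their own pace and stop on an object; FORCE is the grip in N (left out, the last holds). Time passes only in rows, so rows that do not move let the fingers close. It gives the time, the measured TCP pose, the force and the opening at its end, in the units of the state.
- sense(): the state, without advancing time (a new reading comes with each control period).
- capture(name): name is "scene" or "side" or "wrist"; returns (picture, depth): 420x560x3 uint8, red, green, blue; 420x560 float32, mm along the optical axis (not along the pixel's ray), 0 where there is no reading.
- camera_model(name): a dict with "fx", "fy", "cx", "cy" (pixels), "cam_to_world" (4x4, takes a point from camera to world coordinates); the wrist camera has in their place "T_tool_cam" (4x4, takes a point from camera to tool coordinates, whose origin is the TCP and whose axes are the flange's). Camera axes: x right, y up, looking along -z (the intrinsics and any distortion apply to the point x, -y, -z); pixel columns grow to the right and rows downward; lengths in mm; the calibration is good to about 2 mm. A picture is of the moment at which its call begins: read the wrist's pose just before it. camera_model takes no time and is no camera call.
- finish_job(): hands the job in, once; it reports no verdict.
Trained networks look in the newest picture that a camera, given by its name, has taken for a name from the list of things; names that differ only in an ending like _2 or _b are one class to them, and where a whole thing is asked for, a point or a joint stands for the part that bears it (a point fixed in the world has none). Each returns a list of dicts, best first, with "p" (0 to 1); they miss things now and then, are a little off and sometimes report something else, mostly with a low value. They report only what shows in the picture. A call takes as long as a camera call. They do not tell look-alikes from the thing itself.
- boxes_of(camera, target): "centre" ([column, row] in pixels, amid what is visible of it).
- masks_of(camera, target): "region" (420x560 bool, what is visible of it) and "centre" ([column, row] in pixels, amid what is visible of it).
- pinpoint(camera, target): "centre" ([column, row] in pixels: a listed point, or the origin of a listed thing).
The state is a dict: "time_s": time; "joints": joint angles; "dq": joint speeds; "tau": joint torques, N m; "eef_pos": TCP position; "ee_rot": TCP orientation; "force": force on the tool from outside, world axes, zero at the start; "wrist_torque": the same for the moment, N m; "grip_width": opening from 0.0 (shut) to 1.0 (fully open).
Only numpy, scipy, OpenCV 4.12 (cv2) and the standard library are available. Lean on these libraries where they do the work, as an engineer would, in place of code of your own. Each camera call takes 0.05 s, during which the arm holds its last target.

## Working session

There is one attempt and no reset: what is moved stays moved. The work goes in short steps, Python scripts to look and compute and a shell command to move; the robot and the scene stay as the last step left them, time stands still between calls to the robot, and variables do not carry over. Pictures are saved under pics/ and viewed, and the job is handed in when it is done.

```bash
mkdir -p pics; cat > h.py <<'E'
from rig import *
import numpy as np, cv2
def save(n,im): cv2.imwrite('pics/'+n+'.png',cv2.cvtColor(im,cv2.COLOR_RGB2BGR))
def back(cm,u,v,d,T=None):
    T=np.array(cm['cam_to_world']) if T is None else T
    u=np.asarray(u,float);v=np.asarray(v,float)
    p=np.stack([(u-cm['cx'])/cm['fx']*d,-(v-cm['cy'])/cm['fy']*d,-d*np.ones_like(u),np.ones_like(u)],-1)
    return (p@T.T)[...,:3]
E
python3 - <<'E'
from h import *
for c in ('scene','side'):
    im,d=capture(c); save(c+'0',im); np.save(c+'d.npy',d); np.save(c+'i.npy',im)
    print(c,{k:(np.round(v,3).tolist() if k!='x' else v) for k,v in camera_model(c).items()})
    for t in ('plate_grip','plate_foot','press_seat','press'):
        print(t,[(np.round(r['centre'],1).tolist(),round(r['p'],2)) for r in pinpoint(c,t)])
print(sense())
E
```

```text
scene {'fx': 388.263, 'fy': 388.263, 'cx': 279.106, 'cy': 213.353, 'cam_to_world': [[-0.812, 0.294, -0.504, 93.366], [-0.584, -0.437, 0.684, 958.877], [-0.019, 0.85, 0.526, 499.431], [0.0, 0.0, 0.0, 1.0]]}
plate_grip [([259.8, 275.2], 0.93), ([292.7, 228.5], 0.57)]
plate_foot [([290.7, 246.7], 0.94), ([262.7, 288.1], 0.81)]
press_seat [([326.0, 187.2], 0.98)]
press [([330.2, 199.8], 0.68)]
side {'fx': 542.439, 'fy': 542.439, 'cx': 269.181, 'cy': 213.565, 'cam_to_world': [[0.763, 0.502, -0.407, 179.686], [-0.646, 0.609, -0.461, -23.247], [0.016, 0.615, 0.788, 737.897], [0.0, 0.0, 0.0, 1.0]]}
plate_grip [([234.4, 229.5], 0.7), ([161.7, 183.8], 0.65)]
plate_foot [([162.1, 197.9], 0.91), ([231.5, 243.6], 0.6)]
press_seat [([340.1, 310.6], 0.9)]
press [([301.6, 183.9], 0.64)]
{'time_s': 0.5, 'joints': array([-1.50942533e+00,  3.12911988e-01,  1.49775058e+00, -4.60987661e-05,
        1.33104458e+00, -2.23390037e-01]), 'dq': array([ 0.00070751, -0.0012797 , -0.00112426,  0.00051825, -0.00030766,
        0.0014663 ]), 'tau': array([-6.83250892e-04, -4.11929369e+01, -2.59763539e+01, -2.30528067e-04,
        7.56940208e-04,  2.23090879e-08]), 'eef_pos': array([ 147.46565466, -503.83132463,  192.06897776]), 'ee_rot': array([-5.88729495e-05,  9.89880228e-01,  1.41905360e-01, -1.76837257e-05]), 'force': array([0.78453663, 0.17054965, 0.08189639]), 'wrist_torque': array([-0.07650068,  0.03899588, -0.036023  ]), 'grip_width': 1.00075709008122}
```

View pics/scene0.png

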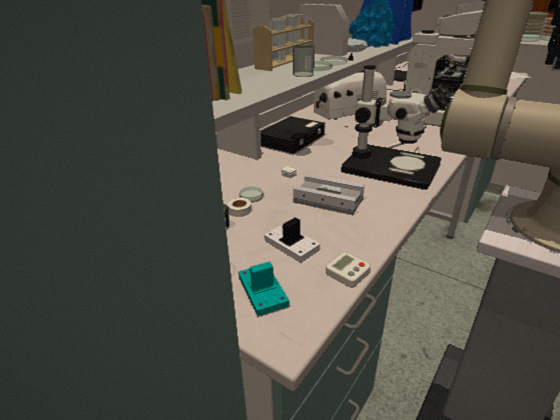

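View pics/side0.png

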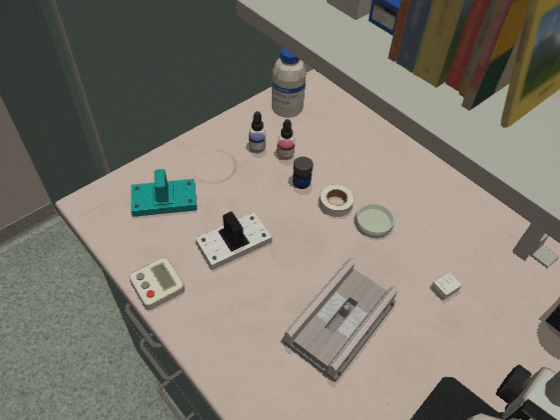

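The plate fitting the description (aluminium, black grip) is at scene (291,238) and side (234,238). The turquoise look-alike is at scene (263,285) and side (164,190), and it is not meant. The press is at side (342,315), with the dowel visible near (346,308). I'll enlarge both and measure.

```bash
python3 - <<'E'
from h import *
im,d=np.load('sidei.npy'),np.load('sided.npy'); cm=camera_model('side')
a=cv2.resize(im[190:280,180:290],None,fx=4,fy=4,interpolation=cv2.INTER_CUBIC)
b=cv2.resize(im[250:380,275:405],None,fx=4,fy=4,interpolation=cv2.INTER_CUBIC)
H=max(a.shape[0],b.shape[0]); 
c=np.zeros((H,a.shape[1]+b.shape[1],3),np.uint8); c[:a.shape[0],:a.shape[1]]=a; c[:b.shape[0],a.shape[1]:]=b
c=cv2.resize(c,(800,int(H*800/c.shape[1]))); save('crop1',c)
uu,vv=np.meshgrid(np.arange(560),np.arange(420))
P=back(cm,uu,vv,d.astype(float)); np.save('sideP.npy',P)
def at(u,v): return np.round(P[v,u],1)
print('table',at(200,330),at(300,240),at(260,300))
# plate
for name,(u0,u1,v0,v1) in {'plate':(190,278,205,270),'press':(280,400,255,378)}.items():
    Q=P[v0:v1,u0:u1].reshape(-1,3); 
    print(name,np.histogram(Q[:,2],bins=np.arange(-6,80,4)))
    for lo,hi in ((10,20),(45,70)) if name=='plate' else ((20,30),(36,50)):
        m=(Q[:,2]>lo)&(Q[:,2]<hi); q=Q[m]
        if len(q)>20:
            r=cv2.minAreaRect(q[:,:2].astype(np.float32)); print(lo,hi,len(q),r,np.median(q[:,2]))
for t in ('tape','can','kitchen_timer'):
    for r in boxes_of('side',t)[:2]:
        u,v=map(int,r['centre']); print(t,r['centre'],round(r['p'],2),at(u,v))
print('turq',at(164,195),'shelf',at(330,20),at(450,100),at(480,370),at(288,100),at(540,255))
E
```

```text
table [340.7 306.    2.3] [565.  334.   -1.7] [440.4 288.2   1.8]
plate (array([  85, 2688,  495,  119,  149, 1331,  353,   23,   27,   24,   37,
         22,   32,   29,   25,   47,  203,   15,    0,    0,    0]), array([-6, -2,  2,  6, 10, 14, 18, 22, 26, 30, 34, 38, 42, 46, 50, 54, 58,
       62, 66, 70, 74, 78]))
10 20 1778 ((482.1098327636719, 430.07940673828125), (128.69447326660156, 111.16958618164062), 79.18901824951172) 16.46953183463836
45 70 326 ((475.572265625, 398.11456298828125), (41.36906051635742, 18.693950653076172), 79.66349792480469) 59.68144591375187
press (array([ 186, 6492, 1038,  147,  692,  156,  196, 1287, 2521,  178,  231,
        891,  678,   13,    0,    0,    0,    0,    0,    0,    0]), array([-6, -2,  2,  6, 10, 14, 18, 22, 26, 30, 34, 38, 42, 46, 50, 54, 58,
       62, 66, 70, 74, 78]))
20 30 3919 ((507.7959289550781, 183.0765838623047), (159.91888427734375, 88.54407501220703), 10.278889656066895) 26.490748406956186
36 50 1726 ((508.68701171875, 183.99777221679688), (161.93283081054688, 88.30154418945312), 10.483184814453125) 41.393793497484126
tape [338.9, 199.2] 0.86 [676.  356.3  -0.8]
can [303.2, 171.1] 0.66 [640.3 413.9  48.5]
kitchen_timer [157.7, 282.1] 0.86 [333.7 406.2  17. ]
turq [429.9 527.1  39.5] shelf [780.8 519.2 230.2] [773.6 266.1 230.9] [607.9   3.4   3. ] [744.8 571.   46. ] [843.5  58.5   5.4]
```

View pics/crop1.png

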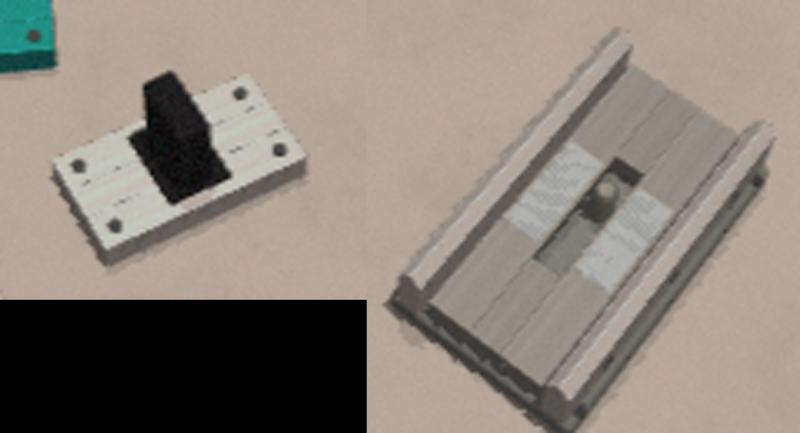

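Confirmed: the plate with the black grip. The dowel is visible, offset to the far side of the slot. Next I'll fuse with the scene camera, estimate the dowel position and check for obstacles.

```bash
python3 - <<'E'
from h import *
P=np.load('sideP.npy'); im=np.load('sidei.npy')
def rect(Q): 
    r=cv2.minAreaRect(Q[:,:2].astype(np.float32)); return [np.round(x,1) for x in r]
sub=P[205:270,193:278].reshape(-1,3); m=(sub[:,2]>13.5)&(sub[:,2]<20)&(np.hypot(sub[:,0]-476,sub[:,1]-398)<66)
print('side plate',rect(sub[m]),sub[m].mean(0))
S=capture('scene'); d=S[1].astype(float); cm=camera_model('scene')
uu,vv=np.meshgrid(np.arange(560),np.arange(420)); Q=back(cm,uu,vv,d); Q[d==0]=np.nan
R=np.hypot(Q[...,0]-476,Q[...,1]-398)
for lo,hi in((13,20),(50,66)):
    q=Q[(R<64)&(Q[...,2]>lo)&(Q[...,2]<hi)]; print('scene plate',lo,len(q),rect(q),np.round(np.median(q,0),1))
R=np.hypot(Q[...,0]-508,Q[...,1]-184)
q=Q[(R<110)&(Q[...,2]>36)&(Q[...,2]<50)]; print('scene press',len(q),rect(q),np.median(q[:,2]))
# dowel from side cloud in press frame
th=np.radians(10.4);c,s=np.cos(th),np.sin(th); cen=np.array([508.3,183.6])
W=P[255:378,280:400]; X=(W[...,0]-cen[0])*c+(W[...,1]-cen[1])*s; Y=-(W[...,0]-cen[0])*s+(W[...,1]-cen[1])*c
m=(abs(X)<40)&(abs(Y)<10)
for x0 in range(-34,34,3):
    k=m&(X>=x0)&(X<x0+3)&(abs(Y)<6); print(x0,np.round(np.median(W[...,2][k]),1),np.round(W[...,2][k].max(),1))
k=m&(W[...,2]>31); print('dowel',k.sum(),X[k].mean(),Y[k].mean(),X[k].min(),X[k].max())
o=Q[(Q[...,2]>100)&(Q[...,0]>150)&(Q[...,0]<900)&(Q[...,1]>-600)&(Q[...,1]<650)]
H,_,_=np.histogram2d(o[:,0],o[:,1],bins=[np.arange(150,901,75),np.arange(-600,651,125)]); print(H.astype(int))
E
```

```text
side plate [array([475.5, 397.9]), array([ 62.7, 111.7]), np.float64(80.8)] [472.48442696 395.80869396  16.66252766]
scene plate 13 687 [array([474.3, 399.3]), array([ 61.5, 111.4]), np.float64(80.1)] [457.2 408.5  16. ]
scene plate 50 148 [array([474.3, 399.7]), array([40. , 18.5]), np.float64(81.3)] [471.1 403.9  58.7]
scene press 469 [array([505.8, 186.5]), array([159.5,  88.9]), np.float64(10.5)] 40.11676571183136
-34 26.2 28.4
  return _methods._mean(a, axis=axis, dtype=dtype,
  ret = ret.dtype.type(ret / rcount)
Traceback (most recent call last):
ValueError: zero-size array to reduction operation maximum which has no identity
```

```bash
python3 - <<'E'
from h import *
P=np.load('sideP.npy')
th=np.radians(10.4);c,s=np.cos(th),np.sin(th); cen=np.array([508.3,183.6])
W=P[255:378,280:400]; X=(W[...,0]-cen[0])*c+(W[...,1]-cen[1])*s; Y=-(W[...,0]-cen[0])*s+(W[...,1]-cen[1])*c
k=(abs(X)<40)&(abs(Y)<12)&(W[...,2]>30.5); print('dowel',k.sum(),X[k].mean(),Y[k].mean(),X[k].min(),X[k].max(),W[...,2][k].max())
S=capture('scene'); d=S[1].astype(float); cm=camera_model('scene')
uu,vv=np.meshgrid(np.arange(560),np.arange(420)); Q=back(cm,uu,vv,d); 
ok=(d>0)
o=Q[ok&(Q[...,2]>100)&(Q[...,0]>200)&(Q[...,0]<900)&(Q[...,1]>-500)&(Q[...,1]<650)]
H,_,_=np.histogram2d(o[:,0],o[:,1],bins=[np.arange(200,901,100),np.arange(-500,601,100)]); print(H.astype(int))
o=o[o[:,0]<700]; print(o[:,2].max(), o[:,0].min())
print(camera_model('wrist'))
E
```

```text
dowel 46 10.23521254684162 -0.20618277220695114 5.19461668668537 16.577543161468686 36.53326607156396
[[   0    0    0    0 2072 4899    0    0    0    0    0]
 [   4    0    0  145 1001    4    0    0    0    0    0]
 [  51    0    0   39 1201    0    0    0    0    0    0]
 [   0    0    0    0 1023    0    0    0    0    0    0]
 [  83  113  140  162  188  229  280  342  281    0    0]
 [ 448  202  195  283  820  302  605 2682  139    0    0]
 [1416  412  161  550  523  454  131   67    0    0    0]]
445.4289683427477 200.00610086170434
{'fx': 318.08795076688125, 'fy': 318.08795076688125, 'cx': 279.45203600926976, 'cy': 202.8954739265355, 'T_tool_cam': array([[ 8.68115276e-04,  9.55022821e-01,  2.96531040e-01,
         7.50179194e+01],
       [ 9.99999499e-01, -9.76823531e-04,  2.18438930e-04,
        -9.44753561e-01],
       [ 4.98272661e-04,  2.96530702e-01, -9.55023191e-01,
        -1.82379429e+02],
       [ 0.00000000e+00,  0.00000000e+00,  0.00000000e+00,
         1.00000000e+00]])}
```

```bash
python3 - <<'E'
from h import *
d=capture('scene')[1].astype(float); cm=camera_model('scene')
for u,v in((367,70),(365,120),(362,150),(400,105),(410,135),(440,100),(410,165),(350,170),(432,182),(470,120),(540,140),(520,40),(500,60),(290,170)):
    print((u,v),np.round(back(cm,u,v,d[v,u])))
E
```

```text
(367, 70) [539. -57. 274.]
(365, 120) [519. -31. 148.]
(362, 150) [530. -55.  48.]
(400, 105) [428. -32. 204.]
(410, 135) [394. -47. 125.]
(440, 100) [333. -37. 229.]
(410, 165) [388. -74.  28.]
(350, 170) [525.  28.  17.]
(432, 182) [317. -62.  -1.]
(470, 120) [238.  77. 228.]
(540, 140) [105.  68. 209.]
(520, 40) [199. -31. 373.]
(500, 60) [220.  10. 339.]
(290, 170) [666. 124.  19.]
```

The microscope stands near (330…535, -40) and its eyepiece reaches about z 260, so I'll cross high at z≈420.

```bash
python3 -m crank '{"dp":[[0,0,4.6],[0,0,4.6],[0,0,4.6],[0,0,4.6],[0,0,4.6],[1.4,3.8,0],[1.4,3.8,0],[1.4,3.8,0],[1.4,3.8,0],[1.4,3.8,0]],"delta_rot":[[0,0,3.2],[0,0,3.2],[0,0,3.2],[0,0,3.2],[0,0,3.2],[0,0,3.2],[0,0,3.2],[0,0,3.2],[0,0,3.2],[0,0,3.2]],"claw":[0,0,0,0,0,0,0,0,0,0]}' 40
```

```text
time_s: 1.8
eef_pos: [217.7, -312.2, 422.1]
ee_rot: [0.0, 0.912, 0.41, 0.0]
force: [-0.7, -0.4, 1.5]
grip_width: 1.0
```

```bash
python3 -m crank '{"dp":[[1.4,4,0],[1.4,4,0],[1.4,4,0],[1.4,4,0],[1.4,4,0],[1.4,4,0],[1.4,4,0],[1.4,4,0],[1.4,4,0],[1.4,4,0]],"delta_rot":[[0,0,3.2],[0,0,3.2],[0,0,3.2],[0,0,3.2],[0,0,3.2],[0,0,3.2],[0,0,3.2],[0,0,3.2],[0,0,3.2],[0,0,3.2]],"claw":[0,0,0,0,0,0,0,0,0,0]}' 
python3 -m crank '{"dp":[[1.5,4,0],[1.5,4,0],[1.5,4,0],[1.4,4,0],[1.4,4,-4],[1.4,4,-4],[1.4,4,-4],[1.4,2,-4],[0,0,-4],[0,0,0]],"delta_rot":[[0,0,0],[0,0,0],[0,0,0],[0,0,0],[0,0,0],[0,0,0],[0,0,0],[0,0,0],[0,0,0],[0,0,0]],"claw":[0,0,0,0,0,0,0,0,0,0]}'
python3 - <<'E'
from h import *
s=sense(); im,d=capture('wrist'); save('w1',im); np.save('wd.npy',d); print(s['eef_pos'],s['ee_rot'],s['joints'])
from scipy.spatial.transform import Rotation as R
q=s['ee_rot']; T=np.eye(4); T[:3,:3]=R.from_quat([q[1],q[2],q[3],q[0]]).as_matrix(); T[:3,3]=s['eef_pos']
cm=camera_model('wrist'); T=T@np.array(cm['T_tool_cam'])
uu,vv=np.meshgrid(np.arange(560),np.arange(420)); P=back(cm,uu,vv,d.astype(float),T)
print('tabz',np.median(P[...,2]))
rr=np.hypot(P[...,0]-475,P[...,1]-398)
for lo,hi in((12,20),(52,66)):
    q=P[(d>0)&(rr<66)&(P[...,2]>lo)&(P[...,2]<hi)]
    if len(q)>9: print(lo,len(q),cv2.minAreaRect(q[:,:2].astype(np.float32)),np.median(q[:,2]))
E
```

```text
time_s: 2.8
eef_pos: [357.5, 88.1, 422.3]
ee_rot: [0.0, 0.763, 0.646, 0.0]
force: [0.3, -1.0, 0.2]
grip_width: 0.995
time_s: 3.8
eef_pos: [464.5, 368.4, 233.5]
ee_rot: [-0.001, 0.764, 0.645, -0.005]
force: [-0.2, 0.1, -0.2]
grip_width: 1.0
[464.52164425 368.36202336 233.53517815] [-0.00122005  0.76408474  0.64509253 -0.00535313] [ 4.73024156e-01  4.50391855e-01  1.19474129e+00 -4.45408307e-05
  1.50744028e+00  6.41509353e-01]
tabz 0.6169473042459117
12 3691 ((474.4525451660156, 400.62451171875), (60.111122131347656, 110.21292114257812), 80.01976013183594) 16.591093531379613
52 593 ((474.6695861816406, 400.7501220703125), (39.61823654174805, 17.84292221069336), 80.38101196289062) 60.07210909399936
```

View pics/w1.png

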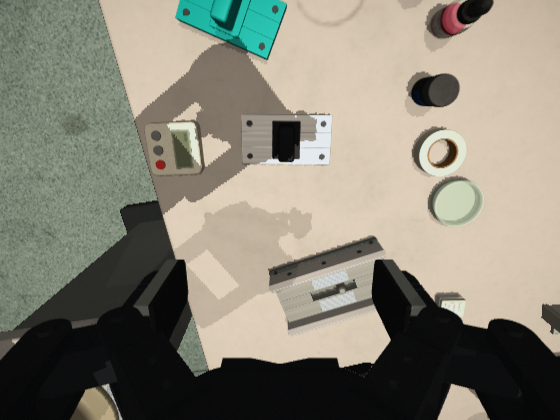

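Wrist view: the plate is at pixel (287,139), square to the jaws. The timer (174,148) and turquoise look-alike (235,15) are clear of the fingers. Descending.

```bash
python3 -m crank '{"dp":[[1.0,3.2,0],[0,0,-4],[0,0,-4],[0,0,-4],[0,0,-1],[0,0,0],[0,0,0]],"delta_rot":[[0,0,-0.3],[0,0,0],[0,0,0],[0,0,0],[0,0,0],[0,0,0],[0,0,0]],"claw":[0,0,0,0,0,0,0]}'
cat >> h.py <<'E'
from scipy.spatial.transform import Rotation as R
def wristcloud(n=None):
    s=sense(); im,d=capture('wrist')
    if n: save(n,im)
    q=s['ee_rot']; T=np.eye(4); T[:3,:3]=R.from_quat([q[1],q[2],q[3],q[0]]).as_matrix(); T[:3,3]=s['eef_pos']
    cm=camera_model('wrist'); T=T@np.array(cm['T_tool_cam'])
    uu,vv=np.meshgrid(np.arange(560),np.arange(420)); P=back(cm,uu,vv,d.astype(float),T); P[d==0]=1e5
    return s,im,d,P
def rect(q): return [np.round(x,2) for x in cv2.minAreaRect(q[:,:2].astype(np.float32))],len(q)
E
python3 - <<'E'
from h import *
s,im,d,P=wristcloud('w2'); print(s['eef_pos'],s['ee_rot'])
rr=np.hypot(P[...,0]-475,P[...,1]-399)
for lo,hi in((12,20),(52,66)):
    q=P[(rr<66)&(P[...,2]>lo)&(P[...,2]<hi)]
    if len(q)>9: print(lo,rect(q),np.median(q[:,2]))
rr=np.hypot(P[...,0]-508,P[...,1]-184)
q=P[(rr<110)&(P[...,2]>36)&(P[...,2]<50)]
if len(q)>9: print('press',rect(q))
E
```

```text
time_s: 4.55
eef_pos: [478.1, 401.8, 112.6]
ee_rot: [0.0, 0.766, 0.643, 0.003]
force: [0.6, -0.3, 0.6]
grip_width: 1.001
[478.07123601 401.80439617 112.63012049] [4.74079040e-04 7.66005864e-01 6.42828449e-01 2.52506322e-03]
12 ([array([474.63, 400.64]), array([ 60.31, 110.1 ]), np.float64(80.05)], 6542) 16.608319209551865
52 ([array([474.67, 400.96]), array([39.79, 17.92]), np.float64(79.41)], 1122) 60.230730075947974
press ([array([531.58, 232.23]), array([53.32,  9.2 ]), np.float64(10.51)], 554)
```

View pics/w2.png

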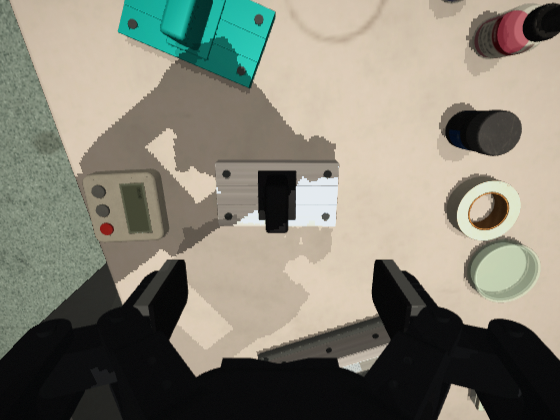

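The plate grip at (277,205) sits centred between the pads. Correcting −3.5 mm and going down.

```bash
python3 -m crank '{"dp":[[-0.35,-0.1,-3],[0,0,-3],[0,0,-2],[0,0,-1],[0,0,0]],"delta_rot":[[0,0,0],[0,0,0],[0,0,0],[0,0,0],[0,0,0]],"claw":[0,0,0,0,0]}'
python3 -m crank '{"dp":[[0,0,0],[0,0,0],[0,0,0],[0,0,0],[0,0,0],[0,0,0],[0,0,0],[0,0,0]],"delta_rot":[[0,0,0],[0,0,0],[0,0,0],[0,0,0],[0,0,0],[0,0,0],[0,0,0],[0,0,0]],"claw":[255,255,255,255,255,255,255,255]}' 50
python3 - <<'E'
from h import *
s=sense(); print(s['eef_pos'],s['ee_rot'],s['force'],s['grip_width']*85)
E
```

```text
time_s: 5.1
eef_pos: [473.4, 400.3, 19.6]
ee_rot: [0.0, 0.766, 0.643, 0.0]
force: [-0.1, -0.1, 0.7]
grip_width: 0.997
time_s: 5.9
eef_pos: [473.5, 400.3, 19.9]
ee_rot: [0.0, 0.766, 0.643, 0.001]
force: [0.1, -0.2, 5.9]
grip_width: 0.166
[473.47658757 400.25679143  19.89108222] [1.87100413e-04 7.65944766e-01 6.42906051e-01 6.25102373e-04] [ 0.09394871 -0.22465568  5.89839635] 14.075590604810923
```

```bash
python3 -m crank '{"dp":[[0,0,0],[0,0,1],[0,0,3],[0,0,4],[0,0,4],[0,0,0],[0,0,0]],"delta_rot":[[0,0,0],[0,0,0],[0,0,0],[0,0,0],[0,0,0],[0,0,0],[0,0,0]],"claw":[255,255,255,255,255,255,255]}' 70
python3 - <<'E'
from h import *
s,im,d,P=wristcloud('w3'); print(s['eef_pos'],s['ee_rot'],s['force'],s['wrist_torque'],s['grip_width']*85)
rr=np.hypot(P[...,0]-s['eef_pos'][0],P[...,1]-s['eef_pos'][1]); z=s['eef_pos'][2]
q=P[(rr<70)&(P[...,2]<z+15)&(P[...,2]>z-20)]; print(np.histogram(q[:,2],bins=12)); print(rect(q))
E
```

```text
time_s: 6.6
eef_pos: [472.8, 400.0, 139.3]
ee_rot: [-0.0, 0.766, 0.643, 0.0]
force: [0.2, 0.4, -3.0]
grip_width: 0.142
[472.80234865 400.04991493 139.29384555] [-2.80134730e-05  7.65912440e-01  6.42944890e-01  4.70456856e-05] [ 0.17258002  0.42966335 -2.96479316] [-0.03374972  0.02247992  0.00848426] 12.049115582779006
(array([  162,   174,   177,   181,   379, 10500,  1340,    34,    49,
          43,    48,    53]), array([119.96277331, 122.82297386, 125.68317441, 128.54337496,
       131.40357551, 134.26377607, 137.12397662, 139.98417717,
       142.84437772, 145.70457827, 148.56477882, 151.42497937,
       154.28517992]))
([array([471.87, 400.9 ]), array([ 60.36, 110.67]), np.float64(79.99)], 13140)
```

View pics/w3.png

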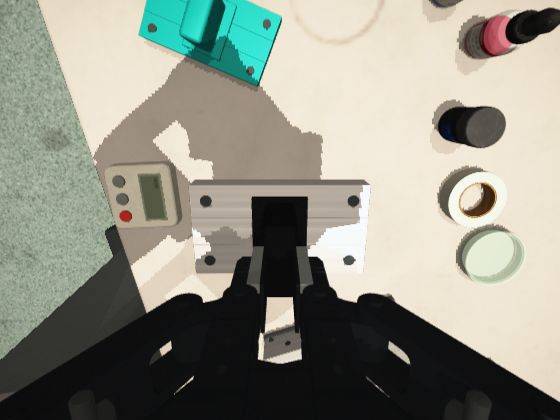

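The plate is held (about 3 N of weight, level). Carrying it above the near end of the press, turning 20.4°.

```bash
python3 -m crank '{"dp":[[0.15,-2,0],[0.15,-3.6,0],[0.15,-3.6,0],[0.15,-3.6,0],[0.15,-3.6,0],[0.15,-3.5,0],[0,-1.9,0],[0,0,0],[0,0,0]],"delta_rot":[[0,0,3],[0,0,3],[0,0,3],[0,0,3],[0,0,3],[0,0,3],[0,0,2.4],[0,0,0],[0,0,0]],"claw":[255,255,255,255,255,255,255,255,255]}'
cat > m.py <<'E'
from h import *
import sys
s,im,d,P=wristcloud(sys.argv[1]); e=s['eef_pos']; print(e,s['ee_rot'],s['force'])
rr=np.hypot(P[...,0]-e[0],P[...,1]-e[1])
q=P[(rr<68)&(abs(P[...,2]-e[2]+3)<5)]; print('plate',rect(q),np.median(q[:,2]))
rr=np.hypot(P[...,0]-507,P[...,1]-185)
for lo,hi in ((38,47),(41.5,47)):
    q=P[(rr<110)&(P[...,2]>lo)&(P[...,2]<hi)]; print('press',rect(q),np.median(q[:,2]))
cv=capture('side')[0]; save(sys.argv[1]+'s',cv)
E
python3 m.py w4
```

```text
time_s: 7.55
eef_pos: [481.4, 182.2, 138.1]
ee_rot: [-0.001, 0.641, 0.768, -0.001]
force: [0.5, 0.4, -3.0]
grip_width: 0.144
[481.44626269 182.19984511 138.08892979] [-8.99489024e-04  6.40565333e-01  7.67902815e-01 -7.15763786e-04] [ 0.45135228  0.38329049 -2.98709702]
plate ([array([480.42, 182.86]), array([110.51,  60.81]), np.float64(10.15)], 12261) 134.56055210158283
press ([array([506.27, 186.44]), array([159.94,  86.32]), np.float64(10.25)], 2604) 41.55775959816802
press ([array([506.4 , 186.08]), array([159.46,  83.73]), np.float64(10.4)], 1324) 42.93384792639142
```

View pics/w4.png

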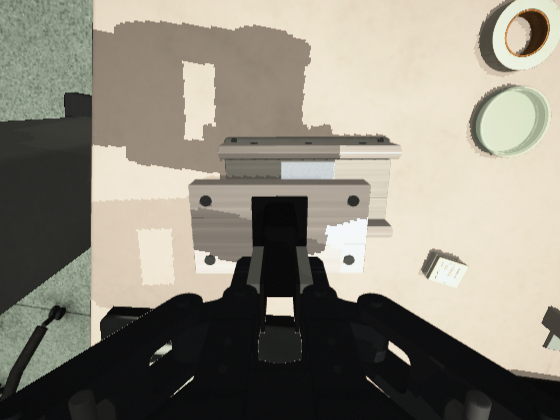

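View pics/w4s.png

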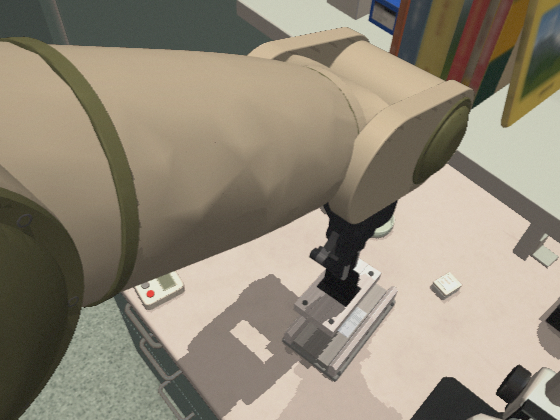

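Plate and press read from the same picture: the plate is about 1.3 mm to the left. Correcting that and lowering to just above the rails.

```bash
python3 -m crank '{"dp":[[0.12,-0.11,-2],[0,0,-3],[0,0,-1.5],[0,0,0],[0,0,0]],"delta_rot":[[0,0,0],[0,0,0],[0,0,0],[0,0,0],[0,0,0]],"claw":[255,255,255,255,255]}'
python3 m.py w5; python3 - <<'E'
import cv2; a=cv2.imread('pics/w5s.png')[220:380,270:410]; b=cv2.imread('pics/w5.png')
cv2.imwrite('pics/w5c.png',cv2.resize(a,None,fx=3.5,fy=3.5,interpolation=2))
E
```

```text
time_s: 8.15
eef_pos: [483.4, 181.6, 74.5]
ee_rot: [0.0, 0.64, 0.769, 0.0]
force: [-0.1, -0.5, -2.2]
grip_width: 0.143
[483.36833469 181.62620229  74.50570658] [4.56057706e-05 6.39726895e-01 7.68602296e-01 8.95106604e-05] [-0.13511586 -0.45869746 -2.2233089 ]
plate ([array([482.4 , 182.44]), array([110.36,  60.37]), np.float64(10.44)], 12249) 70.9544866864689
press ([array([506.48, 186.43]), array([160.36,  86.52]), np.float64(10.23)], 4588) 41.53834397441173
press ([array([506.47, 186.79]), array([159.44,  83.24]), np.float64(10.36)], 2322) 42.966309170218096
```

View pics/w5c.png

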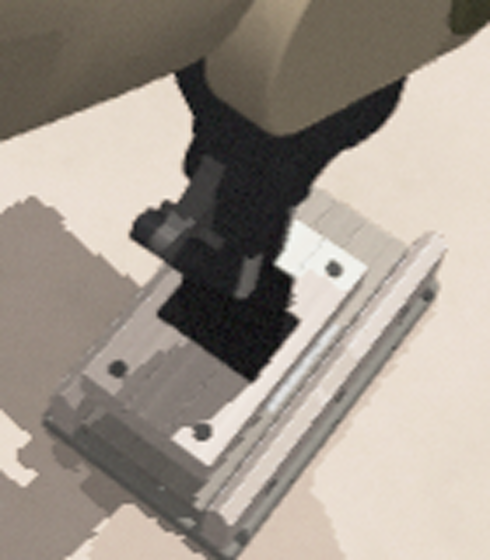

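View pics/w5.png

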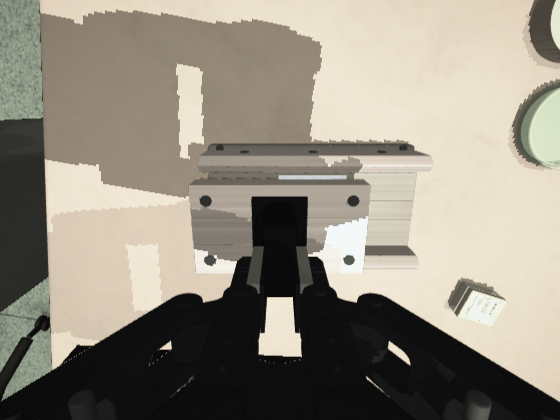

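```bash
python3 -m crank '{"dp":[[-0.05,-0.04,-0.8],[0,0,-0.5],[0,0,-0.2],[0,0,0],[0,0,0]],"delta_rot":[[0,0,0],[0,0,0],[0,0,0],[0,0,0],[0,0,0]],"claw":[255,255,255,255,255]}'
python3 m.py w6
```

```text
time_s: 8.75
eef_pos: [482.8, 180.6, 59.2]
ee_rot: [0.0, 0.64, 0.768, 0.0]
force: [-0.2, -0.3, -3.2]
grip_width: 0.139
[482.81390244 180.57894828  59.20870564] [3.84900697e-05 6.40011160e-01 7.68365612e-01 2.15809516e-05] [-0.21898363 -0.32959834 -3.20490608]
plate ([array([481.9 , 181.15]), array([110.45,  60.68]), np.float64(10.35)], 12237) 55.645754129489205
press ([array([506.63, 185.74]), array([160.09,  87.7 ]), np.float64(10.53)], 6037) 41.81232453339143
press ([array([506.42, 186.26]), array([159.87,  83.55]), np.float64(10.48)], 3344) 43.04682970732547
```

No side contact, and the plate is 5 mm below the ridge. Feeling down for the dowel tip.

```bash
python3 -m crank '{"dp":[[0,0,-0.15],[0,0,-0.1],[0,0,-0.1],[0,0,0],[0,0,0]],"delta_rot":[[0,0,0],[0,0,0],[0,0,0],[0,0,0],[0,0,0]],"claw":[255,255,255,255,255]}'
python3 -m crank '{"dp":[[0,0,-0.1],[0,0,0],[0,0,0]],"delta_rot":[[0,0,0],[0,0,0],[0,0,0]],"claw":[255,255,255]}'
python3 -c "
from rig import *
s=sense();print(s['eef_pos'],s['force'],s['wrist_torque'])"
```

```text
time_s: 9.35
eef_pos: [482.7, 180.6, 55.6]
ee_rot: [-0.0, 0.64, 0.768, -0.0]
force: [0.3, -0.4, -3.0]
grip_width: 0.136
time_s: 9.65
eef_pos: [482.7, 180.6, 54.6]
ee_rot: [0.0, 0.64, 0.768, -0.0]
force: [0.2, 0.7, -1.9]
grip_width: 0.137
[482.73767118 180.59168419  54.61781096] [ 0.20741446  0.74855606 -1.86533504] [0.0273666  0.02316701 0.04562335]
```

```bash
python3 -m crank '{"dp":[[0,0,-0.05],[0,0,0],[0,0,0]],"delta_rot":[[0,0,0],[0,0,0],[0,0,0]],"claw":[255,255,255]}'
python3 -c "
from rig import *
s=sense();print(s['eef_pos'],s['force'],s['wrist_torque'])"
python3 -m crank '{"dp":[[0,0,-0.05],[0,0,0],[0,0,0]],"delta_rot":[[0,0,0],[0,0,0],[0,0,0]],"claw":[255,255,255]}'
python3 -c "
from rig import *
s=sense();print(s['eef_pos'],s['force'],s['wrist_torque'])"
```

```text
time_s: 9.95
eef_pos: [482.7, 180.6, 54.2]
ee_rot: [0.0, 0.64, 0.768, 0.0]
force: [-1.2, 0.4, -0.5]
grip_width: 0.141
[482.72623853 180.60982448  54.21259938] [-1.17080676  0.35621352 -0.50932285] [-0.03001031  0.06086241 -0.02826313]
time_s: 10.25
eef_pos: [482.6, 180.6, 53.9]
ee_rot: [-0.0, 0.64, 0.768, -0.0]
force: [-3.6, -1.2, 4.3]
grip_width: 0.139
[482.62175579 180.62377897  53.87316242] [-3.63634025 -1.15726875  4.31413453] [-0.13532813  0.59595997  0.00385463]
```

Contact at TCP z≈54.2 (underside ≈34, the dowel tip). Easing off slightly and sliding away along the rails.

```bash
python3 -m crank '{"dp":[[0.05,0.01,0.02],[0.2,0.037,0],[0.2,0.037,0],[0.2,0.037,0],[0.2,0.037,0],[0.1,0.018,0],[0,0,0]],"delta_rot":[[0,0,0],[0,0,0],[0,0,0],[0,0,0],[0,0,0],[0,0,0],[0,0,0]],"claw":[255,255,255,255,255,255,255]}'
python3 -c "
from rig import *
s=sense();print(s['eef_pos'],s['force'],s['wrist_torque'])"
```

```text
time_s: 10.95
eef_pos: [491.0, 182.3, 55.1]
ee_rot: [-0.001, 0.64, 0.769, -0.001]
force: [-15.2, -2.5, 21.9]
grip_width: 0.142
[490.97897746 182.33496063  55.1410576 ] [-15.21497005  -2.45439811  21.86964593] [-0.49079821  2.83529897  0.01371636]
```

Force is higher than wanted (25 N). Before going on, I'm checking the plate's tilt.

```bash
cat > t.py <<'E'
from h import *
import sys
s,im,d,P=wristcloud(sys.argv[1]); e=s['eef_pos']; print(np.round(e,2),s['ee_rot'],np.round(s['force'],1))
rr=np.hypot(P[...,0]-e[0],P[...,1]-e[1])
k=(rr<60)&(abs(P[...,2]-e[2]+3)<6); q=P[k]
for _ in range(4):
    A=np.c_[q[:,:2]-e[:2],np.ones(len(q))]; c,*_=np.linalg.lstsq(A,q[:,2],rcond=None); r=abs(A@c-q[:,2]); q=q[r<1.0]
th=np.radians(10.4); print('slope deg along',np.degrees(c[0]*np.cos(th)+c[1]*np.sin(th)),'lat',np.degrees(-c[0]*np.sin(th)+c[1]*np.cos(th)),'z',c[2],len(q))
q=P[(rr<68)&(abs(P[...,2]-e[2]+3)<5)];pl=rect(q);print('plate',pl)
rr=np.hypot(P[...,0]-507,P[...,1]-185)
q=P[(rr<110)&(P[...,2]>38)&(P[...,2]<45.5)&(abs(-(P[...,0]-506.5)*np.sin(th)+(P[...,1]-186)*np.cos(th))>33)]; pr=rect(q); print('press',pr)
D=np.array(pl[0][0])-np.array(pr[0][0]); print('rel along/lat',D[0]*np.cos(th)+D[1]*np.sin(th),-D[0]*np.sin(th)+D[1]*np.cos(th))
E
python3 t.py w7
```

```text
[490.98 182.33  55.14] [-0.0009832   0.63983545  0.76851042 -0.00116777] [-15.2  -2.5  21.9]
slope deg along -3.317127084097746 lat -0.14852205943037333 z 51.761479022273306 9002
plate ([array([488.03, 182.44]), array([110.19,  60.68]), np.float64(10.38)], 12302)
press ([array([506.59, 185.75]), array([159.83,  87.9 ]), np.float64(10.53)], 5700)
rel along/lat -18.8526048690758 0.09481376745808401
```

View pics/w7.png

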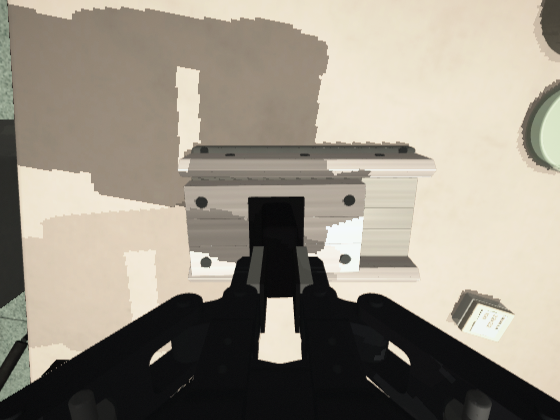

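The plate has pitched nose-down 3.3° in the grip, dragged by friction. Easing up, firming the grip and checking that it recovers.

```bash
python3 -m crank '{"dp":[[-0.1,-0.02,0.15],[0,0,0.1],[0,0,0.1],[0,0,0],[0,0,0]],"delta_rot":[[0,0,0],[0,0,0],[0,0,0],[0,0,0],[0,0,0]],"claw":[255,255,255,255,255]}' 100
python3 t.py w8
```

```text
time_s: 11.5
eef_pos: [491.2, 182.1, 57.0]
ee_rot: [-0.0, 0.64, 0.768, -0.0]
force: [0.1, -0.1, 1.8]
grip_width: 0.002
[491.21 182.14  57.05] [-1.16067673e-04  6.40013198e-01  7.68363897e-01 -1.17363557e-04] [ 0.1 -0.1  1.8]
slope deg along -9.440278775563531 lat -0.5063679249553973 z 55.675012691062264 3374
plate ([array([491.39, 183.16]), array([97.52, 60.49]), np.float64(10.33)], 4151)
press ([array([506.41, 186.22]), array([159.86,  87.05]), np.float64(10.49)], 5565)
rel along/lat -15.325632076083808 -0.2983311390255454
```

```bash
python3 - <<'E'
from h import *
a=capture('side')[0][200:380,250:430]; save('s9',cv2.resize(a,None,fx=3.3,fy=3.3,interpolation=2))
E
```

```text
(no output)
```

View pics/s9.png

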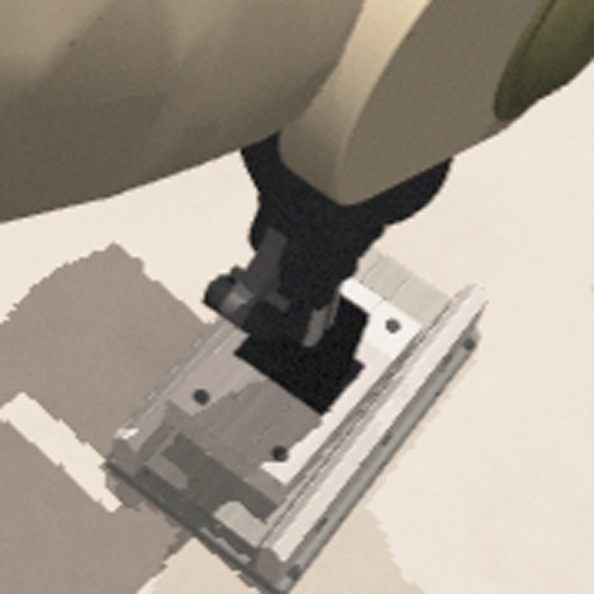

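View pics/w8.png

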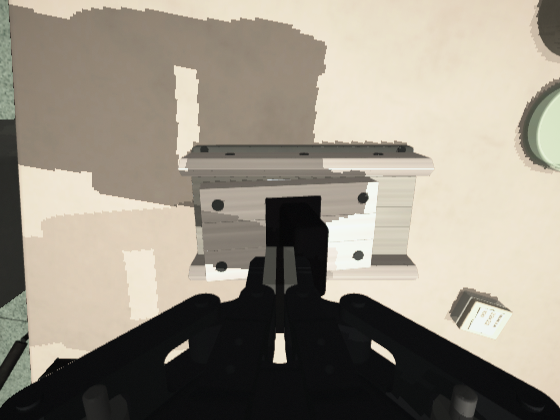

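```bash
python3 - <<'E'
from h import *
s,im,d,P=wristcloud(); e=s['eef_pos']; print(e,s['grip_width'],s['force'],s['wrist_torque'])
save('w8c',cv2.resize(im[170:330,180:380],None,fx=4,fy=4,interpolation=2))
th=np.radians(10.4);X=(P[...,0]-e[0])*np.cos(th)+(P[...,1]-e[1])*np.sin(th);Y=-(P[...,0]-e[0])*np.sin(th)+(P[...,1]-e[1])*np.cos(th)
for v in range(190,310,10): print(v,[(int(X[v,u]),int(Y[v,u]),int(P[v,u,2])) for u in range(240,345,10)])
E
```

```text
[491.16535702 182.13837759  57.04591545] -0.0015374879147033059 [-0.92463526 -0.87037836  2.19382798] [ 0.04858725  0.26039253 -0.0307502 ]
190 [(-23, 29, 61), (-18, 28, 58), (-12, 27, 57), (-6, 27, 56), (0, 27, 56), (5, 27, 55), (11, 27, 53), (17, 26, 51), (24, 26, 50), (30, 26, 50), (36, 25, 48)]
200 [(-23, 22, 60), (-18, 22, 57), (-12, 21, 57), (-6, 22, 59), (0, 22, 58), (5, 21, 56), (11, 21, 55), (17, 21, 55), (24, 20, 52), (30, 20, 51), (37, 19, 48)]
210 [(-24, 16, 59), (-18, 16, 59), (-12, 15, 57), (-6, 16, 59), (0, 17, 62), (5, 20, 71), (10, 20, 72), (16, 20, 71), (24, 15, 55), (30, 13, 50), (37, 13, 49)]
220 [(-24, 9, 59), (-18, 9, 58), (-12, 9, 58), (-6, 9, 58), (0, 10, 61), (4, 19, 85), (9, 20, 87), (14, 20, 88), (19, 20, 87), (31, 6, 49), (37, 6, 48)]
230 [(-24, 3, 59), (-18, 3, 59), (-12, 3, 59), (-6, 3, 58), (0, 4, 62), (4, 16, 90), (9, 19, 97), (13, 19, 97), (18, 18, 96), (31, 0, 50), (38, 0, 48)]
240 [(-24, -3, 59), (-18, -3, 59), (-12, -3, 58), (-6, -3, 59), (0, -1, 62), (4, 10, 90), (9, 14, 98), (14, 13, 97), (19, 13, 96), (31, -6, 50), (38, -7, 49)]
250 [(-25, -9, 6
[... 265 characters left out ...]
, (19, 1, 95), (32, -21, 49), (39, -22, 48)]
270 [(-25, -23, 60), (-13, 7, 115), (-9, 7, 116), (-4, 11, 122), (0, 11, 123), (3, 11, 123), (8, 8, 116), (12, 7, 116), (19, -3, 96), (34, -33, 41), (41, -34, 40)]
280 [(-34, -66, 0), (-12, 7, 124), (-8, 8, 124), (-4, 12, 131), (0, 12, 131), (3, 11, 131), (7, 8, 124), (11, 7, 124), (19, -8, 97), (42, -65, 1), (50, -65, 0)]
290 [(-34, -76, 0), (-10, 14, 142), (-7, 14, 142), (-3, 13, 140), (0, 9, 134), (3, 12, 139), (6, 14, 141), (10, 12, 139), (20, -14, 96), (42, -75, 0), (51, -76, 0)]
300 [(-13, 12, 145), (-10, 13, 146), (-7, 12, 145), (-3, 12, 145), (0, 4, 133), (3, 13, 146), (6, 13, 146), (9, 12, 145), (13, 13, 146), (43, -85, 0), (20, 12, 145)]
```

View pics/w8c.png

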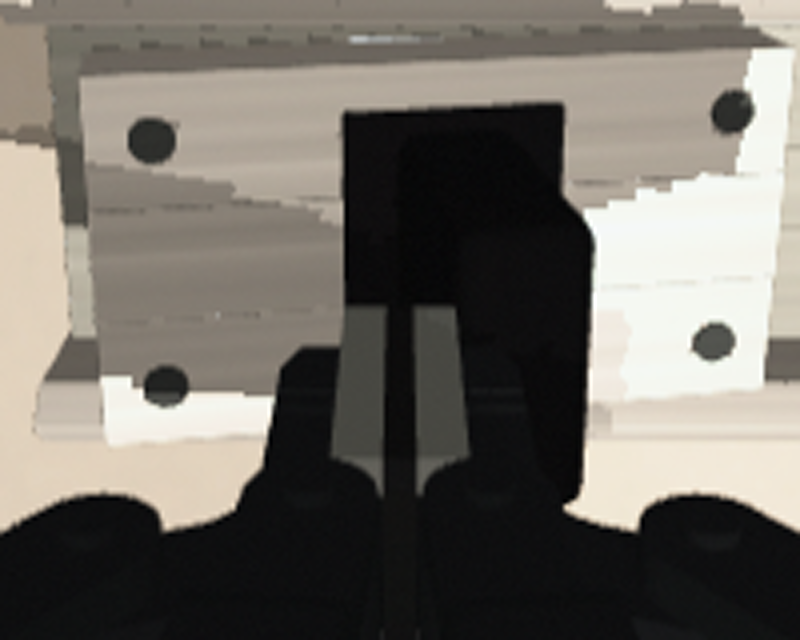

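The fingers have closed above the block. The wrist depth puts the visible finger ends near z≈100 while the TCP reads 57, so I only pinched the block's top. I'll back up and measure the fingers.

```bash
python3 -m crank '{"dp":[[0,0,3],[0,0,4],[0,0,3],[0,0,0],[0,0,0]],"delta_rot":[[0,0,0],[0,0,0],[0,0,0],[0,0,0],[0,0,0]],"claw":[255,255,255,255,255]}' 40
python3 - <<'E'
from h import *
s,im,d,P=wristcloud('w10'); e=s['eef_pos']; print(e,s['grip_width'],s['force'])
th=np.radians(10.4);X=(P[...,0]-e[0])*np.cos(th)+(P[...,1]-e[1])*np.sin(th);Y=-(P[...,0]-e[0])*np.sin(th)+(P[...,1]-e[1])*np.cos(th)
for v in range(205,290,5): print(v,[(int(X[v,u]),int(Y[v,u]),int(P[v,u,2]-e[2])) for u in (262,270,276,280,284,290,298)])
im,dd=capture('side'); save('s10',cv2.resize(im[120:380,240:480],None,fx=2.3,fy=2.3,interpolation=2))
cm=camera_model('side'); M=np.linalg.inv(np.array(cm['cam_to_world']))@np.r_[e,1]; print('TCP px side',cm['cx']+cm['fx']*M[0]/-M[2],cm['cy']-cm['fy']*M[1]/-M[2])
E
```

```text
time_s: 12.15
eef_pos: [491.3, 182.2, 157.1]
ee_rot: [0.0, 0.64, 0.768, 0.0]
force: [-0.5, -0.5, -0.4]
grip_width: 0.002
[491.31204882 182.1704607  157.07179123] 0.0022286583017401547 [-0.45131538 -0.46663395 -0.43422391]
205 [(-17, -16, -111), (-8, -2, -65), (-3, -1, -64), (0, -1, -64), (3, -1, -64), (8, -8, -87), (16, -14, -105)]
210 [(-17, -21, -111), (-8, -6, -64), (-3, -6, -65), (0, -7, -67), (3, -6, -64), (8, -13, -87), (17, -19, -106)]
215 [(-17, -26, -111), (-8, -10, -65), (-3, -10, -65), (0, -10, -65), (3, -10, -64), (9, -25, -107), (17, -24, -105)]
220 [(-18, -33, -116), (-8, -15, -65), (-3, -15, -65), (0, -14, -64), (3, -14, -64), (9, -33, -116), (17, -33, -114)]
225 [(-18, -38, -113), (-10, -38, -113), (-4, -38, -113), (0, -37, -113), (3, -38, -114), (9, -38, -113), (17, -38, -114)]
230 [(-20, -61, -157), (-11, -61, -157), (-4, -61, -157), (0, -60, -156), (4, -60, -156), (11, -60, -156), (20, -60, -156)]
235 [(-20, -66, -156), (-11, -66, -155), (-4, -67, -156), (0, -66, -156), (4, -66, -156), (11, -67, -156), (20, -66, -155)]
240 [(-20, -73, -156), (-11, -73, -156), (-4, 
[... 347 characters left out ...]
-2, 11, 52), (0, 11, 52), (1, 12, 53), (4, 11, 52), (21, -92, -156)]
260 [(-8, 8, 50), (-4, 12, 58), (-2, 12, 57), (0, 11, 57), (1, 11, 57), (3, 12, 58), (7, 8, 51)]
265 [(-8, 8, 55), (-4, 11, 61), (-2, 12, 62), (0, 11, 61), (1, 12, 63), (3, 12, 62), (7, 8, 55)]
270 [(-8, 8, 60), (-4, 11, 66), (-2, 11, 66), (0, 12, 67), (1, 12, 66), (3, 11, 66), (7, 8, 59)]
275 [(-7, 7, 63), (-4, 11, 70), (-2, 11, 70), (0, 11, 70), (1, 11, 70), (3, 11, 70), (7, 8, 64)]
280 [(-7, 8, 68), (-4, 12, 74), (-1, 12, 74), (0, 11, 74), (1, 11, 73), (3, 12, 75), (6, 8, 68)]
285 [(-7, 13, 79), (-4, 11, 77), (-1, 11, 77), (0, 11, 76), (1, 11, 76), (3, 11, 76), (6, 12, 79)]
TCP px side 345.6320585760282 274.0716592430049
```

View pics/w10.png

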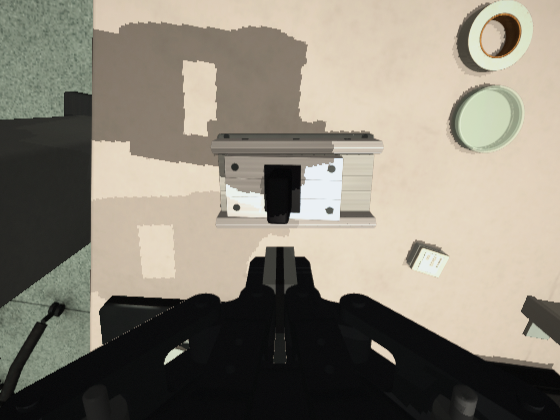

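View pics/s10.png

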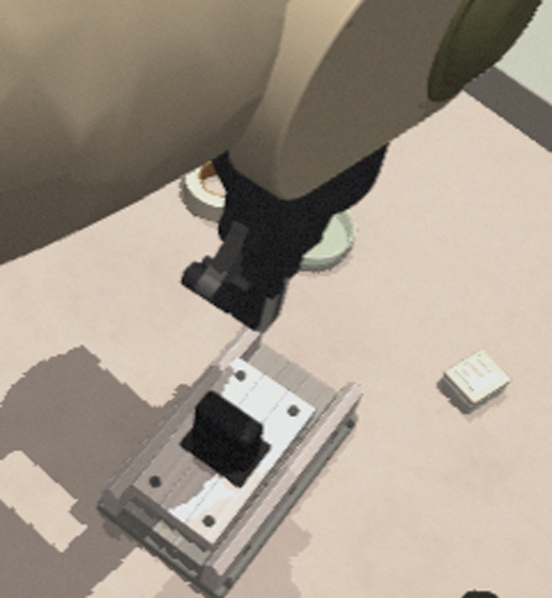

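```bash
python3 - <<'E'
from h import *
s,im,d,P=wristcloud(); e=s['eef_pos']
cm=camera_model('side'); Mi=np.linalg.inv(np.array(cm['cam_to_world']))
for h in (0,10,20,30,45,60):
    M=Mi@np.r_[e+[0,0,h],1]; print(h,cm['cx']+cm['fx']*M[0]/-M[2],cm['cy']-cm['fy']*M[1]/-M[2])
i2,d2=capture('side'); Q=back(cm,*np.meshgrid(np.arange(560),np.arange(420)),d2.astype(float))
for u,v in((355,258),(354,260),(352,256),(357,250),(350,258),(345,255)): print((u,v),np.round(Q[v,u]-e),i2[v,u])
th=np.radians(10.4);C=np.array([506.5,186.0])
for nm,P in(('w',P),('s',Q)):
    X=(P[...,0]-C[0])*np.cos(th)+(P[...,1]-C[1])*np.sin(th);Y=-(P[...,0]-C[0])*np.sin(th)+(P[...,1]-C[1])*np.cos(th)
    k=(abs(Y)<29)&(X>-90)&(X<60)&(P[...,2]>36)&(P[...,2]<62)&((abs(Y)>22))
    q=np.c_[X[k],Y[k],P[...,2][k]]
    A=np.c_[q[:,:2],np.ones(len(q))]; 
    for _ in range(5):
        c,*_=np.linalg.lstsq(A,q[:,2],rcond=None); r=abs(A@c-q[:,2])<1.5; A=A[r];q=q[r]
    print(nm,len(q),'slopes deg',np.degrees(c[:2]),'z0',c[2],'X range',np.percentile(q[:,0],[0.3,99.7]),'Yrange',q[:,1].min(),q[:,1].max())
    k=(abs(Y)<30)&(abs(X)<70)&(P[...,2]>80)&(P[...,2]<100); q=np.c_[X[k],Y[k]]; print('top of grip',rect(q),np.median(P[...,2][k]))
E
```

```text
0 345.24966353729303 274.8556141395535
10 346.2739805485853 270.61282349706937
20 347.32261397418836 266.2693126146994
30 348.3964400916228 261.82145189142767
45 350.056437938371 254.94562804677474
60 351.77849253890304 247.81276091244254
(355, 258) [ -4. -10.  55.] [86 84 80]
(354, 260) [ -4. -10.  50.] [86 83 81]
(352, 256) [-9. -9. 62.] [29 29 32]
(357, 250) [ -4. -10.  72.] [66 63 62]
(350, 258) [-11.  -8.  59.] [29 29 30]
(345, 255) [-39. -20. 105.] [31 30 30]
w 1428 slopes deg [5.96613261 0.0151411 ] z0 49.549370078994016 X range [-67.93079573  40.81221499] Yrange -28.99931932659691 28.999217012389874
top of grip ([array([-17.42,   0.63]), array([39.23, 18.63]), np.float64(89.99)], 1094) 91.56475262202552
s 454 slopes deg [ 6.07282822 -0.49490893] z0 49.572744490542426 X range [-66.902787   41.2669027] Yrange -28.982775633991558 28.027317241325452
top of grip ([array([-17.36,  -1.82]), array([17.36, 40.79]), np.float64(0.55)], 434) 91.1635165601495
```

Both fixed-camera and wrist depth agree that the fingertips end about 45 mm above the reported TCP. My first grip therefore only pinched the rounded top of the block and slipped. The plate now leans 6° nose-up between the rails: near end on the bed, underside on the dowel, centre X≈−13. I'll regrasp deeper, matching the tilt.

```bash
python3 -m crank '{"dp":[[-0.24,0,-1],[-0.24,0,-1],[0,0,-1.8],[0,0,0],[0,0,0],[0,0,0]],"delta_rot":[[0.54,-2.95,0],[0.54,-2.95,0],[0,0,0],[0,0,0],[0,0,0],[0,0,0]],"claw":[0,0,0,0,0,0]}' 40
cat > v.py <<'E'
from h import *
import sys
s,im,d,P=wristcloud(sys.argv[1]); e=s['eef_pos']; q=s['ee_rot']
Rm=R.from_quat([q[1],q[2],q[3],q[0]]).as_matrix(); th=np.radians(10.4);C=np.array([506.5,186.0])
ux=np.array([np.cos(th),np.sin(th),0]);uy=np.array([-np.sin(th),np.cos(th),0])
print('TCP press X,Y,z',np.round([(e-[*C,0])@ux,(e-[*C,0])@uy,e[2]],1),'up axis in press',np.round([-Rm[:,2]@ux,-Rm[:,2]@uy],3),'jaw yaw',np.degrees(np.arctan2(Rm[1,1],Rm[0,1])),'F',np.round(s['force'],1),'w',s['grip_width'],'T',np.round(s['wrist_torque'],2),'time',s['time_s'])
i2,d2=capture('side'); cm=camera_model('side');Q=back(cm,*np.meshgrid(np.arange(560),np.arange(420)),d2.astype(float))
save(sys.argv[1]+'s',cv2.resize(i2[180:380,250:430],None,fx=3.2,fy=3.2,interpolation=2))
for nm,P in(('w',P),('s',Q)):
    X=(P[...,0]-C[0])*ux[0]+(P[...,1]-C[1])*ux[1];Y=(P[...,0]-C[0])*uy[0]+(P[...,1]-C[1])*uy[1]
    k=(abs(Y)<29)&(X>-92)&(X<70)&(P[...,2]>36)&(P[...,2]<62)&((abs(Y)>22))
    q=np.c_[X[k],Y[k],P[...,2][k]]; A=np.c_[q[:,:2],np.ones(len(q))]
    for _ in range(6):
        if len(q)<30: break
        c,*_=np.linalg.lstsq(A,q[:,2],rcond=None); r=abs(A@c-q[:,2])<1.5; A=A[r];q=q[r]
    if len(q)>30: print(nm,len(q),'plate slopes deg',np.round(np.degrees(c[:2]),2),'z0',round(c[2],2),'X range',np.round(np.percentile(q[:,0],[0.3,99.7]),1))
    k=(abs(Y)<30)&(abs(X)<70)&(P[...,2]>80)&(P[...,2]<97)
    if k.sum()>30: print('  top',rect(np.c_[X[k],Y[k]]),np.median(P[...,2][k]))
E
python3 v.py w11
```

```text
time_s: 12.95
eef_pos: [487.0, 182.2, 119.9]
ee_rot: [0.034, 0.639, 0.767, 0.04]
force: [-0.1, -0.6, -0.0]
grip_width: 0.994
TCP press X,Y,z [-19.9  -0.2 119.9] up axis in press [-0.105  0.   ] jaw yaw 10.418171132410773 F [-0.1 -0.6 -0. ] w 0.9943023277286752 T [-0.04  0.06 -0.  ] time 12.95
w 1878 plate slopes deg [5.92 0.07] z0 49.5 X range [-68.1  40.7]
  top ([array([-17.63,   0.53]), array([39.47, 18.44]), np.float64(89.68)], 1402) 91.54032678232157
s 421 plate slopes deg [ 6.04 -0.38] z0 49.63 X range [-66.9  42.2]
  top ([array([-17.  ,  -3.04]), array([19.03, 38.44]), np.float64(0.06)], 384) 91.26530978608076
```

View pics/w11.png

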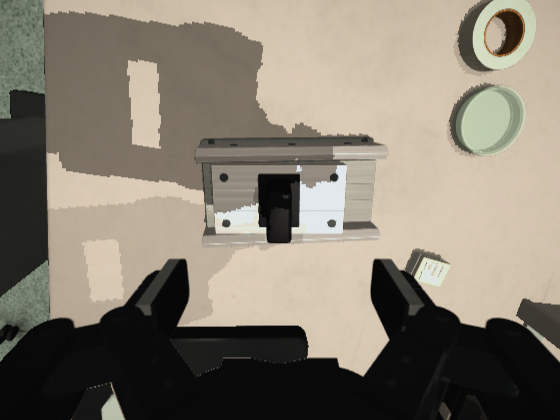

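```bash
python3 -m crank '{"dp":[[0.25,0.05,-3],[0.3,0.06,-3],[0.28,0.05,-3],[0,0,0]],"delta_rot":[[0,0,0],[0,0,0],[0,0,0],[0,0,0]],"claw":[0,0,0,0]}'
python3 -m crank '{"dp":[[0.1,0.02,-1],[0.1,0.02,-1],[0,0,0],[0,0,0]],"delta_rot":[[0,0,0],[0,0,0],[0,0,0],[0,0,0]],"claw":[0,0,0,0]}'
python3 v.py w12
```

```text
time_s: 13.45
eef_pos: [493.0, 183.4, 26.6]
ee_rot: [0.031, 0.639, 0.767, 0.038]
force: [-0.2, 0.4, 0.8]
grip_width: 0.997
time_s: 13.85
eef_pos: [497.0, 184.2, 9.8]
ee_rot: [0.034, 0.639, 0.767, 0.04]
force: [-0.6, 0.3, 0.3]
grip_width: 0.997
TCP press X,Y,z [-9.6 -0.   9.8] up axis in press [-0.105  0.   ] jaw yaw 10.421154195855888 F [-0.6  0.3  0.3] w 0.9965928363710153 T [-0.    0.07 -0.01] time 13.85
w 4594 plate slopes deg [5.94 0.02] z0 49.52 X range [-67.6  40.4]
  top ([array([-15.49,   0.25]), array([ 40.48, 108.78]), np.float64(89.39)], 7700) 91.29869336066785
s 253 plate slopes deg [ 6.09 -1.42] z0 49.11 X range [-67.2  41.9]
  top ([array([-36.5 ,  -7.08]), array([22.8 , 60.31]), np.float64(76.74)], 172) 90.63903289329164
```

View pics/w12.png

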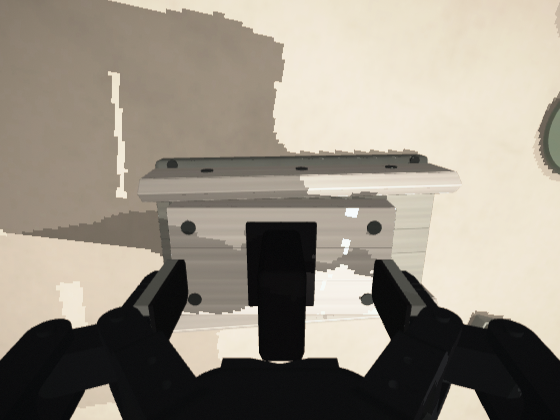

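View pics/w12s.png

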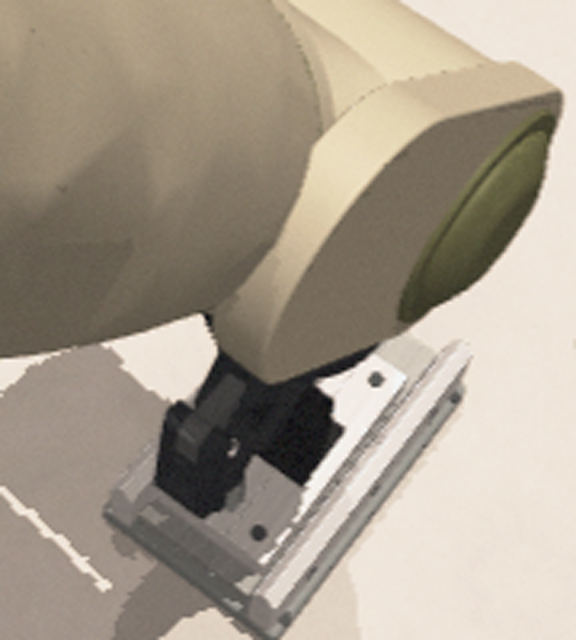

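The block (280,290) stands centred between the open pads with no contact. Closing.

```bash
python3 -m crank '{"dp":[[0,0,0],[0,0,0],[0,0,0],[0,0,0],[0,0,0],[0,0,0],[0,0,0]],"delta_rot":[[0,0,0],[0,0,0],[0,0,0],[0,0,0],[0,0,0],[0,0,0],[0,0,0]],"claw":[255,255,255,255,255,255,255]}' 60
python3 v.py w13
```

```text
time_s: 14.65
eef_pos: [496.7, 184.1, 9.5]
ee_rot: [0.034, 0.639, 0.767, 0.04]
force: [-1.8, -0.7, 4.9]
grip_width: 0.2
TCP press X,Y,z [-10.   -0.1   9.5] up axis in press [-0.104  0.   ] jaw yaw 10.41862301079342 F [-1.8 -0.7  4.9] w 0.19980061524818216 T [-0.12  0.36 -0.07] time 14.65
w 3077 plate slopes deg [ 5.93 -1.46] z0 50.13 X range [-68.8  39.7]
  top ([array([-27.28,   3.23]), array([41.54, 73.6 ]), np.float64(73.61)], 7412) 91.4228253349326
s 293 plate slopes deg [ 6.06 -0.83] z0 49.54 X range [-68.1  41.1]
  top ([array([-30.52, -12.36]), array([16.65, 55.6 ]), np.float64(77.98)], 174) 90.84951285394095
```

View pics/w13.png

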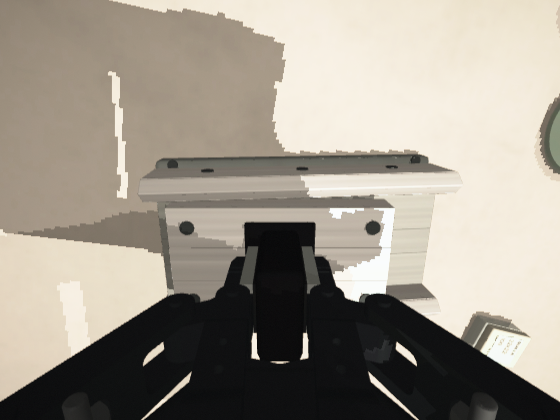

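Width is 0.20 (≈17 mm), so the full block is now held. Lifting just clear of the dowel, levelling, and returning to the near-end start.

```bash
python3 -m crank '{"dp":[[0,0,0],[0,0,0.3],[0,0,0.25],[0,0,0],[0,0,0],[0,0,0],[0,0,0],[0,0,0]],"delta_rot":[[0,0,0],[0,0,0],[0,0,0],[0,0,0],[-0.54,2.95,0],[-0.54,2.95,0],[0,0,0],[0,0,0]],"claw":[255,255,255,255,255,255,255,255]}' 90
python3 v.py w14
```

```text
time_s: 15.55
eef_pos: [496.5, 184.2, 14.4]
ee_rot: [0.0, 0.64, 0.768, 0.0]
force: [0.1, -1.3, -3.0]
grip_width: 0.198
TCP press X,Y,z [-10.2  -0.   14.4] up axis in press [-0. -0.] jaw yaw 10.42218799767484 F [ 0.1 -1.3 -3. ] w 0.19802043619135068 T [-0.01  0.03 -0.02] time 15.55
w 3087 plate slopes deg [ 0.   -0.92] z0 53.45 X range [-65.4  43.5]
  top ([array([-8.9 ,  5.41]), array([46.99, 44.44]), np.float64(39.26)], 4794) 95.61960433600208
s 263 plate slopes deg [ 1.19 -0.  ] z0 53.43 X range [-64.4  42.8]
  top ([array([-14.1 , -15.56]), array([13.31, 36.14]), np.float64(86.96)], 123) 92.49518327510737
```

```bash
python3 -m crank '{"dp":[[-0.46,-0.085,0],[-0.46,-0.085,0],[-0.46,-0.085,0],[0,0,-0.1],[0,0,-0.1],[0,0,0],[0,0,0]],"delta_rot":[[0,0,0],[0,0,0],[0,0,0],[0,0,0],[0,0,0],[0,0,0],[0,0,0]],"claw":[255,255,255,255,255,255,255]}'
python3 v.py w15
python3 -m crank '{"dp":[[0,0,-0.05],[0,0,0],[0,0,0]],"delta_rot":[[0,0,0],[0,0,0],[0,0,0]],"claw":[255,255,255]}'
```

```text
time_s: 16.35
eef_pos: [483.1, 181.6, 12.8]
ee_rot: [0.0, 0.64, 0.768, 0.0]
force: [-0.0, 0.5, -2.3]
grip_width: 0.202
TCP press X,Y,z [-23.8  -0.1  12.8] up axis in press [-0.  0.] jaw yaw 10.416770170338404 F [-0.   0.5 -2.3] w 0.20150005081008465 T [ 0.04  0.03 -0.01] time 16.35
w 3069 plate slopes deg [-0.02 -1.13] z0 51.92 X range [-78.9  30. ]
  top ([array([-27.95,   7.51]), array([45.02, 51.63]), np.float64(48.88)], 6458) 94.84401941411753
s 305 plate slopes deg [ 0.92 -0.52] z0 51.8 X range [-78.8  30.8]
  top ([array([-26.6 , -15.34]), array([13.92, 38.9 ]), np.float64(86.18)], 160) 93.4092574968895
time_s: 16.75
eef_pos: [482.9, 181.6, 12.3]
ee_rot: [-0.0, 0.64, 0.768, -0.0]
force: [-0.1, 0.3, -2.0]
grip_width: 0.199
```

View pics/w15s.png

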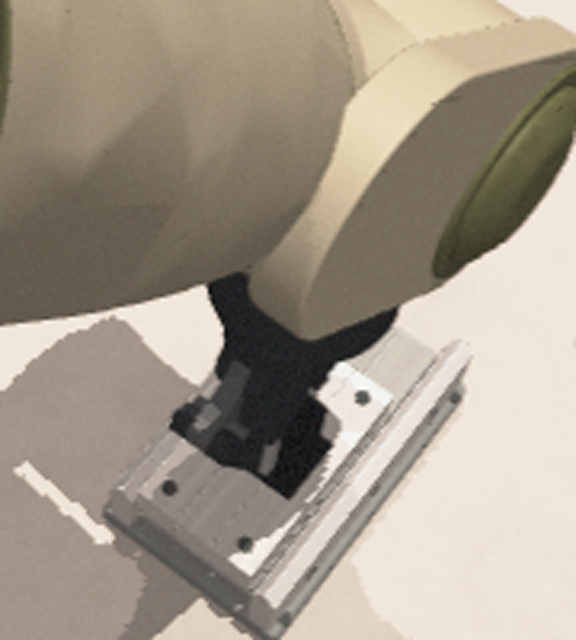

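Near ends level (plate −79 against press −80), the plate is level and between the rails. Feeling down in half-millimetres.

```bash
for i in 1; do python3 -m crank '{"dp":[[0,0,-0.05],[0,0,0],[0,0,0]],"delta_rot":[[0,0,0],[0,0,0],[0,0,0]],"claw":[255,255,255]}'; done
python3 -m crank '{"dp":[[0,0,-0.05],[0,0,0],[0,0,0]],"delta_rot":[[0,0,0],[0,0,0],[0,0,0]],"claw":[255,255,255]}'
```

```text
time_s: 17.05
eef_pos: [483.0, 181.6, 11.9]
ee_rot: [0.0, 0.64, 0.768, 0.0]
force: [-0.2, 0.4, -2.8]
grip_width: 0.205
time_s: 17.35
eef_pos: [483.0, 181.6, 11.7]
ee_rot: [0.0, 0.64, 0.768, 0.0]
force: [-2.7, -0.6, 5.3]
grip_width: 0.2
```

```bash
python3 -m crank '{"dp":[[0,0,0.03],[0.2,0.037,0],[0.2,0.037,0],[0.2,0.037,0],[0,0,0]],"delta_rot":[[0,0,0],[0,0,0],[0,0,0],[0,0,0],[0,0,0]],"claw":[255,255,255,255,255]}'
python3 t.py w16
```

```text
time_s: 17.85
eef_pos: [488.7, 182.8, 11.8]
ee_rot: [-0.0, 0.64, 0.768, -0.0]
force: [-3.9, -0.9, 5.7]
grip_width: 0.198
[488.7  182.77  11.76] [-3.15682639e-04  6.39953850e-01  7.68413221e-01 -3.03733917e-04] [-3.9 -0.9  5.7]
slope deg along -0.08804501803630164 lat -49.13780967404558 z 50.76815798205513 793
plate ([array([480.68, 227.55]), array([103.54,   4.64]), np.float64(10.49)], 1574)
press ([array([506.22, 186.63]), array([160.51,  86.01]), np.float64(10.42)], 7185)
rel along/lat -17.73357194092098 44.85820355538307
```

Now sliding steadily (≈8 N on the dowel, no pitching). Continuing, slightly lighter.

```bash
python3 -m crank '{"dp":[[0.2,0.037,0.02],[0.2,0.037,0],[0.2,0.037,0],[0.2,0.037,0],[0,0,0]],"delta_rot":[[0,0,0],[0,0,0],[0,0,0],[0,0,0],[0,0,0]],"claw":[255,255,255,255,255]}'
python3 -m crank '{"dp":[[0.2,0.037,0],[0.2,0.037,0],[0.2,0.037,0],[0,0,0]],"delta_rot":[[0,0,0],[0,0,0],[0,0,0],[0,0,0]],"claw":[255,255,255,255]}'
```

```text
time_s: 18.4
eef_pos: [497.0, 184.2, 11.8]
ee_rot: [-0.0, 0.64, 0.768, -0.0]
force: [-3.1, -0.5, 4.2]
grip_width: 0.202
time_s: 18.8
eef_pos: [503.0, 185.3, 11.8]
ee_rot: [-0.0, 0.64, 0.768, -0.0]
force: [-3.5, 0.1, 5.0]
grip_width: 0.198
```

```bash
python3 -m crank '{"dp":[[0.1,0.018,0],[0.1,0.018,0],[0.1,0.018,0],[0.1,0.018,0],[0,0,0]],"delta_rot":[[0,0,0],[0,0,0],[0,0,0],[0,0,0],[0,0,0]],"claw":[255,255,255,255,255]}'
python3 -m crank '{"dp":[[0.1,0.018,0],[0.1,0.018,0],[0,0,0]],"delta_rot":[[0,0,0],[0,0,0],[0,0,0]],"claw":[255,255,255]}'
python3 -m crank '{"dp":[[0.1,0.018,0],[0.1,0.018,0],[0,0,0]],"delta_rot":[[0,0,0],[0,0,0],[0,0,0]],"claw":[255,255,255]}'
```

```text
time_s: 19.3
eef_pos: [506.7, 186.0, 11.8]
ee_rot: [-0.0, 0.64, 0.768, -0.0]
force: [-4.3, -0.8, 4.6]
grip_width: 0.198
time_s: 19.6
eef_pos: [509.0, 186.4, 11.8]
ee_rot: [-0.0, 0.64, 0.768, 0.0]
force: [-4.0, -0.6, 4.3]
grip_width: 0.201
time_s: 19.9
eef_pos: [511.3, 186.8, 11.7]
ee_rot: [0.0, 0.64, 0.768, 0.0]
force: [-2.4, -0.7, 1.2]
grip_width: 0.201
```

```bash
python3 -m crank '{"dp":[[0.1,0.018,0],[0,0,0],[0,0,0]],"delta_rot":[[0,0,0],[0,0,0],[0,0,0]],"claw":[255,255,255]}'
python3 -m crank '{"dp":[[0.1,0.018,0],[0,0,0],[0,0,0]],"delta_rot":[[0,0,0],[0,0,0],[0,0,0]],"claw":[255,255,255]}'
```

```text
time_s: 20.2
eef_pos: [512.2, 187.0, 11.8]
ee_rot: [0.0, 0.64, 0.768, 0.0]
force: [-1.0, 0.2, -1.1]
grip_width: 0.196
time_s: 20.5
eef_pos: [513.1, 187.1, 11.8]
ee_rot: [0.0, 0.64, 0.768, 0.0]
force: [-0.9, -1.0, -2.1]
grip_width: 0.196
```

Contact vanished at TCP x≈512, so the slot edge has passed the dowel tip. Going ~3 mm further to centre, then feeling down.

```bash
python3 -m crank '{"dp":[[0.1,0.018,0],[0.1,0.018,0],[0.05,0.009,0],[0,0,-0.1],[0,0,-0.1],[0,0,0]],"delta_rot":[[0,0,0],[0,0,0],[0,0,0],[0,0,0],[0,0,0],[0,0,0]],"claw":[255,255,255,255,255,255]}'
python3 -m crank '{"dp":[[0,0,-0.1],[0,0,-0.1],[0,0,0]],"delta_rot":[[0,0,0],[0,0,0],[0,0,0]],"claw":[255,255,255]}'
```

```text
time_s: 21.1
eef_pos: [515.4, 187.6, 9.8]
ee_rot: [0.0, 0.64, 0.768, 0.0]
force: [-0.3, 0.6, -2.5]
grip_width: 0.199
time_s: 21.4
eef_pos: [516.0, 187.6, 8.0]
ee_rot: [0.0, 0.64, 0.768, 0.001]
force: [2.7, 1.3, -2.7]
grip_width: 0.198
```

It dropped past the tip without vertical resistance. There is a slight +x push from the dowel, so I'm shifting 0.5 mm with it and lowering to the bed.

```bash
python3 -m crank '{"dp":[[0.05,0.01,-0.1],[0,0,-0.1],[0,0,-0.1],[0,0,0],[0,0,0]],"delta_rot":[[0,0,0],[0,0,0],[0,0,0],[0,0,0],[0,0,0]],"claw":[255,255,255,255,255]}'
python3 -m crank '{"dp":[[0,0,-0.1],[0,0,-0.1],[0,0,0],[0,0,0]],"delta_rot":[[0,0,0],[0,0,0],[0,0,0],[0,0,0]],"claw":[255,255,255,255]}'
```

```text
time_s: 21.9
eef_pos: [516.2, 187.7, 4.9]
ee_rot: [0.0, 0.64, 0.768, 0.0]
force: [4.3, 2.0, -2.1]
grip_width: 0.195
time_s: 22.3
eef_pos: [516.3, 187.7, 3.2]
ee_rot: [0.0, 0.64, 0.768, 0.0]
force: [3.9, -0.3, 3.5]
grip_width: 0.201
```

```bash
python3 -m crank '{"dp":[[0.05,0.01,-0.1],[0,0,-0.1],[0,0,-0.1],[0,0,0],[0,0,0]],"delta_rot":[[0,0,0],[0,0,0],[0,0,0],[0,0,0],[0,0,0]],"claw":[255,255,255,255,255]}'
python3 -m crank '{"dp":[[0,0,-0.1],[0,0,0],[0,0,0]],"delta_rot":[[0,0,0],[0,0,0],[0,0,0]],"claw":[255,255,255]}'
```

```text
time_s: 22.8
eef_pos: [516.3, 187.7, 0.2]
ee_rot: [-0.0, 0.64, 0.768, -0.0]
force: [1.3, -0.5, 7.1]
grip_width: 0.2
time_s: 23.1
eef_pos: [516.3, 187.7, -0.6]
ee_rot: [-0.0, 0.64, 0.768, -0.0]
force: [-0.7, 1.1, 9.6]
grip_width: 0.202
```

```bash
python3 -m crank '{"dp":[[0,0,-0.1],[0,0,0],[0,0,0]],"delta_rot":[[0,0,0],[0,0,0],[0,0,0]],"claw":[255,255,255]}'
python3 -m crank '{"dp":[[0,0,-0.05],[0,0,0],[0,0,0]],"delta_rot":[[0,0,0],[0,0,0],[0,0,0]],"claw":[255,255,255]}'
```

```text
time_s: 23.4
eef_pos: [516.4, 187.7, -1.2]
ee_rot: [0.0, 0.64, 0.768, -0.0]
force: [-1.6, -0.7, 14.5]
grip_width: 0.198
time_s: 23.7
eef_pos: [516.4, 187.7, -1.2]
ee_rot: [0.0, 0.64, 0.768, -0.0]
force: [-4.5, -1.8, 19.0]
grip_width: 0.2
```

The stop is reached: z stays at −1.2 (5 mm below bed contact) while force climbs from 14.5 to 19 N. Final look.

```bash
python3 v.py wf; python3 - <<'E'
from h import *
im,d=capture('side'); save('sf',im)
a=np.load('sidei.npy'); 
P0=np.load('sideP.npy')
for t in('tape','can','kitchen_timer'): print(t,[(np.round(r['centre']),round(r['p'],2)) for r in boxes_of('side',t)[:1]])
im,d=capture('scene'); save('scf',im)
E
```

```text
TCP press X,Y,z [10.  -0.1 -1.2] up axis in press [-0.  0.] jaw yaw 10.430455955514462 F [-4.5 -1.8 19. ] w 0.1999107736572229 T [-0.21  0.67 -0.05] time 23.7
w 3080 plate slopes deg [-0.07 -0.89] z0 37.91 X range [-45.2  63.9]
  top ([array([9.6 , 0.32]), array([92.07, 39.55]), np.float64(0.57)], 12566) 89.50012555492148
s 282 plate slopes deg [ 0.08 -0.68] z0 37.85 X range [-44.7  64.3]
  top ([array([ 0.26, -8.93]), array([23.2 , 59.71]), np.float64(75.57)], 193) 86.45446603395453
tape []
can []
kitchen_timer []
```

View pics/sf.png

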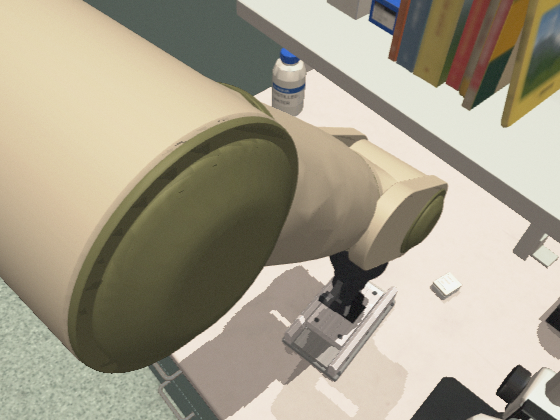

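View pics/scf.png

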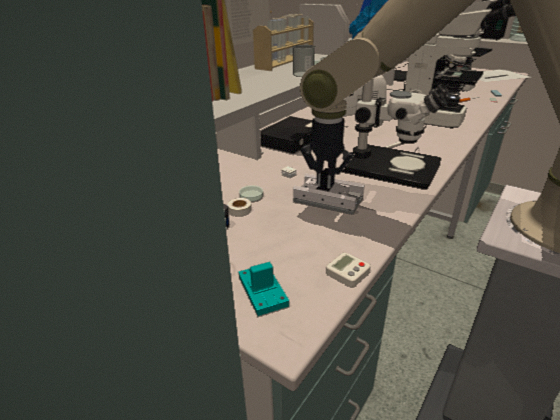

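The side view (345,310) shows the plate low between the rails. In the scene view the tape (240,207), canister (226,214) and timer (348,268) are where they started. The plate top measures about 37.5 mm, so the underside is about 21 mm, which is bed minus 5 mm, and the plate is level. Handing in.

```bash
python3 -c "
from rig import *
print(finish_job()); s=sense(); print(s['time_s'],s['eef_pos'],s['force'],s['grip_width'])"
```

```text
the job is handed in; nothing more can be done
None
the job is handed in; nothing more can be done
```

The plate is on the dowel and pressed down against the bed's stop. I handed the job in after about 24 s, still gripping it and pushing down with about 19 N.

- **First grip slipped:** the fingertips really end about 45 mm above the reported TCP, and both the wrist and side cameras agree on that. I had only pinched the top of the grip, so the plate pitched as it slid (contact about 25 N) and came out of the gripper, still lying between the rails. I gripped it again deeper, levelled it, took it back to the near end and did the slide from there.
- **Slide and press:** the plate rode on the dowel at about 8 N. Contact vanished with the plate about 4 mm past centre. It went on with the dowel about 8–10 mm beyond centre, where I had seen it in the first side picture.
- **Last checks:** both cameras put the plate's underside about 21 mm above the worktop, which is 5 mm below the raised bed. It is level lengthways; the cameras showed up to 0.9° of sideways slope, about what they had shown before. In the last step the force rose from 14.5 to 19 N with no further movement. Grip opening was a steady 0.20.
- **Not fully confirmed:** the networks could not find the tape roll, canister or timer in the final side picture because the arm hid them. In the scene picture I saw all three in their original places by eye, the canister only partly visible.

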